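# Close the oil filler of the testing machine's power pack

## Robot

A 6-joint arm with a two-finger parallel gripper is mounted at the origin on the work surface. World frame = base frame: x ahead of the robot, y to its left, z up, the work surface at z = 0. Lengths are in m, angles in rad, forces in N, time in s.
With the tool pointing down it reaches from about 0.35 to 0.85 m from the base axis. Payload 8.1 kg.
Tool frame: the origin (TCP) lies on the centre line of the jaws, within the pads' length; the fingertips stand bot.tcp_to_tips ahead of it and the grasp point (between the pads) lies 2 mm behind it (bot.tcp_to_tips is the distance from the TCP to the fingertips, in m); z points along the fingers, y is the direction in which the jaws open and shut (so a half turn about z gives the same grasp; the last joint's range is limited). The gripper opens to 93 mm and grips with 3 to 60 N. Pads are 15 mm wide; open, the fingers measure 128 mm over their backs; the gripper's body (75 mm by 188 mm) begins 65 mm behind the grasp point.
Start: joints at [1.061, 0.13, 1.488, -0, 1.523, -0.085], TCP at [0.247, 0.547, 0.236] pointing down, gripper open.
Joint ranges: [-2.96, 2.96], [-0.89, 2.26], [0.02, 2.5], [-1.34, 4.48], [0, 2.73], [-2.66, 2.66]. Speed limits (rad/s): [2.39, 2.39, 2.79, 3.14, 3.14, 3.14].

## Interface

Orientations are given as a unit quaternion [x, y, z, w].
In Python, from station import monitor, imaging, job_done, bot gives the robot as it stands.
- The arm moves only by the tool send_rows, never from a script. Its argument "motion" is one flat list of numbers, 6 for each row, row after row: the shift along the tool's x, y, z in m, then the turn, a rotation vector about the tool's x, y, z in rad. A call has 1 to 12 rows; each row is the pose to reach, as a shift and turn from the pose commanded when the call began, along the tool's axes at that moment; what a row does not reach only later rows make up. A row lasts 1/12 s, in which the tool goes at most 41.7 mm and 7.16 degrees, less where a joint would pass 70% of its speed; a pose out of reach is approached as far as the arm can. A call with a gripper value outside its range is refused whole. "grip" is the closure, from 0 (fully open) to 1 (shut), set as the call begins (left out, the last holds). The fingers move at their own pace and stop on an object; "newtons" is the grip in N (left out, the last holds). Time passes only in rows, so rows that repeat a pose let the fingers close. It gives the time, the measured TCP pose, the force and the opening at its end, in the units of the state.
- monitor.read_state(): the state, without advancing time (a new reading comes with each control period).
- imaging.snapshot(name): name is "scene" or "top" or "wrist"; returns a dict with "pixels" (480x640x3 uint8, red, green, blue), "intrinsics" (3x3 intrinsics, pixels), "R" (3x3) and "t" (3): a world point X has camera coordinates R X + t; the wrist camera has in their place "hand_eye" (4x4, takes a point from camera to tool coordinates, whose origin is the TCP and whose axes are the flange's). Camera axes: x right, y down, z forward; pixel columns grow to the right and rows downward; lengths in m; the calibration is good to about 2 mm. A picture is of the moment at which its call begins: read the wrist's pose just before it. There is no depth.
- job_done(): hands the job in, once; it reports no verdict.
Trained networks look in the newest picture that a camera, given by its name, has taken for a name from the list of things; names that differ only in an ending like _2 or _b are one class to them, and where a whole thing is asked for, a point or a joint stands for the part that bears it (a point fixed in the world has none). Each returns a list of dicts, best first, with "confidence" (0 to 1); they miss things now and then, are a little off and sometimes report something else, mostly with a low value. They report only what shows in the picture. A call takes as long as a camera call.
- imaging.look_for(camera, query): "extent" ([left, top, width, height] as shares, 0 to 1, of the picture: columns of its width, rows of its height, round what is visible of it).
- imaging.pinpoint(camera, query): "at" ([column, row] as shares, 0 to 1, of the picture: columns of its width, rows of its height: a listed point, or the origin of a listed thing).
The state is a dict: "time_s": time; "joint_pos": joint angles; "joint_velocities": joint speeds; "joint_torque": joint torques, N m; "ee_pos": TCP position; "orientation": TCP orientation; "force": force on the tool from outside, world axes, zero at the start; "ft_torque": the same for the moment, N m; "width": opening from 0.0 (shut) to 1.0 (fully open).
Only numpy, scipy, OpenCV 4.12 (cv2) and the standard library are available. Lean on these libraries where they do the work, as an engineer would, in place of code of your own. Each camera call takes 0.05 s, during which the arm holds its last target. There are 200 camera calls.

## Task

The oil has been topped up: put the filler cap back on the threaded neck of the hydraulic power pack. Let it drop level into the start of its thread, then screw it fully home against its stop, hand-tight, without cross-threading or forcing it. Let go of it and leave everything else on the bench where it is.

Things in the scene. Friction and masses are not known exactly. Their poses are not given: they have to be found in the camera images.
- cap: Oil filler cap, black plastic, about 110 g, round, 58 mm across, fluted skirt, standing skirt-down on the bench. Origin: centre of the skirt's lower edge, z up. Its flat top is 23 mm up; on it stands a straight grip bar, 46 mm long along the cap's x axis, 10 mm thick along y, 20 mm tall (upper edge 43 mm up). The skirt is hollow: inner radius 25.2 mm, 19 mm deep.
- cap_lug (a point): One of the three lugs inside the cap's skirt: centre of its lower face, 3 mm above the skirt's edge, on the cap's +x side; axes as the cap's. The others are 120 degrees to either side. Each lug is 8 mm wide, 3 mm thick and reaches in to a radius of 21.2 mm.
- tank: Power pack: grey steel oil tank, 220 mm (x) by 340 mm (y), cover plate 125 mm above the bench, fixed, turned a little either way. Origin on the bench under the tank's centre. A motor lies on the +y half of the cover (up to 100 mm above it), a valve block with a gauge at the middle of the far (+x) side.
- filler (a point): Centre of the filler flange's upper face, 131 mm above the bench, on the neck's upright axis; axes as the tank's. Round the neck's foot lies a springy rubber sealing ring, 4 mm high, 49 to 59 mm across, on which the cap's skirt lands: 2 N to start squeezing it, 1.8 N more per mm. The cap touching the power pack with more than 45 N damages the thread.
- neck_mouth (a point): Centre of the neck's mouth, 18 mm above filler; axes as the tank's. The neck is a tube 40 mm across, chamfered 2 mm at the mouth; its threads and ribs reach out to 24 mm radius, so the cap goes over it with 1.2 mm play all round. How the neck is turned about its axis is NOT given and differs every time. Oiled: friction about 0.2.
- thread (a point): On the neck's axis, 14.5 mm above filler, level with the upper face of the thread starts. Right-handed, closing clockwise from above. Going clockwise each third of the neck has a stop rib (10 degrees, 17 mm high), a 28 degree gap for a lug, then a thread 82 degrees long, 3 mm thick, upper face falling evenly from 14.5 to 10.5 mm above filler, up to the next rib.
- thread_gap (a point): On the neck's axis, 4 mm above filler: where the cap's lower edge stands once the lugs have dropped into the gaps. A cap set down elsewhere rides 7.5 to 11.5 mm (lugs on the threads) or 14 mm (on the ribs) above filler; turned forward there it jams on the ribs; turned backward (at most 140 degrees) it climbs 2.8 mm per radian, drops and meets the rib.
- home (a point): On the neck's axis, 1.5 mm above filler: the cap's lower edge ends here (up to 0.4 mm higher), at its stop, 90 degrees clockwise from where the lugs met the rib in the gap. For the first 50 degrees or so the lugs run free under the threads, then the threads draw the cap down 2.8 mm per radian and hold it. Turning takes under 0.2 N m; at the stop it rises at once: stop by 0.5 N m.
- specimen_a: Concrete test cylinder, 75 mm across, 150 mm tall, upright on the bench, origin under its centre. Bystander.
- specimen_b: Second concrete test cylinder, the same size. Bystander.
- oil_bottle: Closed oil bottle, 76 mm across, 200 mm tall, standing. Bystander.
- grease_jar: Small jar, 60 mm across, 60 mm tall. Bystander.
- funnel: Grey funnel standing mouth down, 100 mm across, 110 mm tall. Bystander.
- spanner: Steel spanner lying flat between the cap and the power pack, 180 mm long. Bystander.

How it is judged:
By the outcome, as a careful person would: the job done as asked, in the order asked, and still so for the second after the job is handed in, with the robot touching nothing.
It also fails if it takes over 64 s, if anything falls off the work surface, if the arm or the gripper's body presses on something with over 40 N, if the wrist force passes 120 N, or if a joint passes its speed limit or range.

## Working session

There is one attempt and no reset: what is moved stays moved. The work goes in short steps, Python scripts to look and compute and a tool call to move; the robot and the scene stay as the last step left them, time stands still between calls to the robot, and variables do not carry over. Pictures are saved under pics/ and viewed, about 8 in all and at most 12, crops included, and the job is handed in when it is done.

Besides the shell and the picture viewer there is one more tool, called after "Call:" by a JSON object that holds its "api" and its "payload", one argument or row to a line. send_rows: Moves the arm, as the interface text tells. Its arguments: {"type":"object","properties":{"motion":{"type":"array"},"grip":{"type":"number"},"newtons":{"type":"number"}},"required":["motion"]}

```bash
mkdir -p pics; ls; python3 - <<'E'
from station import monitor, imaging, bot
import cv2,numpy as np
s=monitor.read_state();print(s); print(bot.tcp_to_tips)
ims=[]
for c in ["scene","top"]:
    d=imaging.snapshot(c);print(c,d["intrinsics"],d["R"],d["t"])
    cv2.imwrite(f"pics/{c}0.png",d["pixels"][:,:,::-1])
    for q in ["cap","filler","neck_mouth","tank","spanner"]:
        print(q,imaging.pinpoint(c,q)[:2],imaging.look_for(c,q)[:2])
E
```

```text
pics
{'time_s': 0.0, 'joint_pos': array([ 1.06059895e+00,  1.31175847e-01,  1.48923648e+00, -1.16022781e-05,
        1.52299782e+00, -8.54270228e-02]), 'joint_velocities': array([-4.45390710e-04,  6.76451364e-04,  1.10319176e-03,  2.64632053e-04,
       -3.79361541e-05,  1.87753833e-04]), 'joint_torque': array([-1.83708202e-03, -5.59809959e+01, -4.91773939e+01,  7.66518968e-02,
        3.49055976e-02, -1.60536720e-04]), 'ee_pos': array([0.24700888, 0.54622286, 0.23460215]), 'orientation': array([ 2.10791718e-01,  9.77530575e-01, -8.70447157e-04, -2.61114613e-04]), 'force': array([-0.52152049,  0.79992714,  0.18542824]), 'ft_torque': array([ 0.00480787, -0.008436  ,  0.07344181]), 'width': 0.997942091990422}
0.017
scene [[492.73578303   0.         324.30575337]
 [  0.         492.73578303 247.5970891 ]
 [  0.           0.           1.        ]] [[-0.78122585  0.62393848  0.01967101]
 [ 0.42646995  0.55645913 -0.71307547]
 [-0.45586134 -0.54868389 -0.70081126]] [ 0.49697632 -0.12839068  1.42093279]
cap [] [{'extent': [0.5019, 0.4804, 0.0384, 0.0475], 'confidence': 0.8}]
filler [{'at': 
[... 759 characters left out ...]
7029  -0.99088944]] [-0.04164496  0.57687944  1.27429105]
cap [{'at': [0.5534, 0.566], 'confidence': 0.69}] [{'extent': [0.5369, 0.5446, 0.0353, 0.0519], 'confidence': 0.91}]
filler [{'at': [0.342, 0.4556], 'confidence': 0.79}] [{'extent': [0.1344, 0.3371, 0.2523, 0.1965], 'confidence': 0.79}]
neck_mouth [{'at': [0.3344, 0.4504], 'confidence': 0.7}, {'at': [0.5502, 0.5671], 'confidence': 0.67}] [{'extent': [0.1366, 0.3344, 0.2519, 0.2004], 'confidence': 0.72}]
tank [{'at': [0.29, 0.4525], 'confidence': 0.66}] [{'extent': [0.1355, 0.3365, 0.2503, 0.201], 'confidence': 0.64}]
spanner [{'at': [0.4656, 0.5423], 'confidence': 0.97}] [{'extent': [0.1344, 0.335, 0.253, 0.2029], 'confidence': 0.71}]
```

View pics/scene0.png

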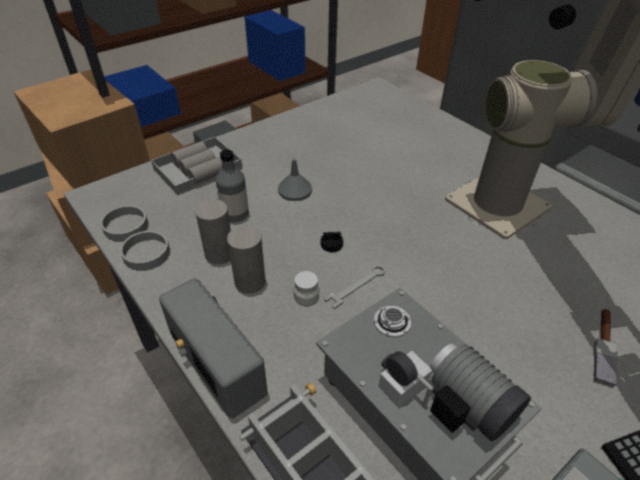

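View pics/top0.png

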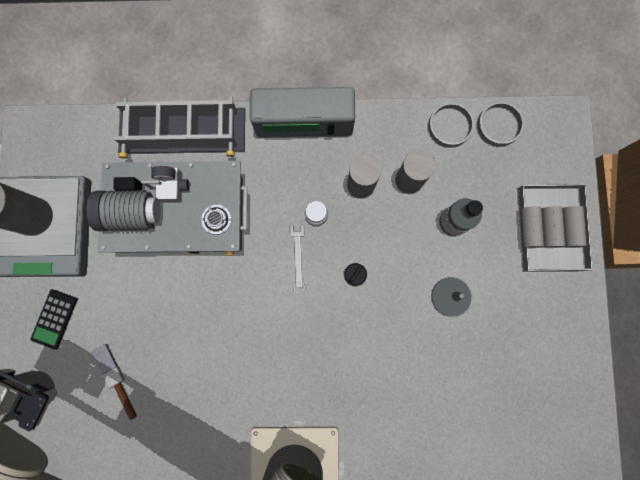

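The scene view shows the cap at about (332,241) and the filler at (393,319). In the top view the cap is at (355,274), with its bar running diagonally, and the filler at (217,219).

```bash
cat > h.py <<'E'
import numpy as np, cv2
from scipy.spatial.transform import Rotation as Ro
from station import monitor, imaging, bot
def cam(name):
    s=monitor.read_state(); d=imaging.snapshot(name)
    if name=="wrist":
        T=np.eye(4);T[:3,:3]=Ro.from_quat(s["orientation"]).as_matrix();T[:3,3]=s["ee_pos"]
        W=np.linalg.inv(T@np.array(d["hand_eye"])); d["R"],d["t"]=W[:3,:3],W[:3,3]
    d["P"]=np.array(d["intrinsics"])@np.c_[d["R"],d["t"]]
    return d
def ray(d,px):
    r=np.linalg.solve(d["intrinsics"],[px[0],px[1],1]); R=np.array(d["R"])
    return -R.T@d["t"], R.T@r
def onz(d,px,z):
    c,r=ray(d,px); return c+r*(z-c[2])/r[2]
def tri(d1,p1,d2,p2):
    X=cv2.triangulatePoints(d1["P"],d2["P"],np.array(p1,float),np.array(p2,float)); return (X[:3]/X[3]).ravel()
def proj(d,X):
    p=d["P"]@np.r_[X,1]; return p[:2]/p[2]
def delta(pos,yaw):
    "tool-frame shift & rotvec from now (measured) to TCP pos, pointing down, tool x axis at world yaw"
    s=monitor.read_state(); R0=Ro.from_quat(s["orientation"])
    x=np.array([np.cos(yaw),np.sin(yaw),0]);z=np.array([0,0,-1.]);R1=Ro.from_matrix(np.c_[x,np.cross(z,x),z])
    return (R0.inv().apply(np.array(pos)-s["ee_pos"])).round(4),(R0.inv()*R1).as_rotvec().round(4)
def yaw():
    x=Ro.from_quat(monitor.read_state()["orientation"]).as_matrix()[:,0]; return np.arctan2(x[1],x[0])
E
python3 - <<'E'
from h import *
a=cam("scene");b=cam("top")
w=np.array([640,480])
print("neck",tri(a,w*[.6172,.6531],b,w*[.3344,.4504]),"fil",tri(a,w*[.6169,.6669],b,w*[.342,.4556]))
print(onz(b,w*[.342,.4556],.131),onz(b,w*[.3344,.4504],.149))
print("cap",tri(a,[332,241],b,[355.5,274]),onz(b,w*[.5534,.566],0))
print("tank",onz(b,w*[.29,.4525],0), yaw())
# bar angle: top of cap from look
print(onz(b,[350,269],.043),onz(b,[361,279],.043))
print(imaging.snapshot("wrist")["hand_eye"])
cv2.imwrite("pics/capcrop.png",cv2.resize(np.hstack([b["pixels"][254:294,335:375],b["pixels"][199:239,197:237]])[:,:,::-1],None,fx=10,fy=10,interpolation=cv2.INTER_CUBIC))
E
```

```text
neck [0.6148653  0.17946195 0.15278456] fil [0.61157697 0.17563845 0.12617309]
[0.61412347 0.17060757 0.131     ] [0.61708613 0.17848179 0.149     ]
cap [ 0.48530716 -0.15881289  0.01052367] [ 0.49268746 -0.15683703  0.        ]
tank [0.64239537 0.28631645 0.        ] 2.7168699937716605
[ 0.49663481 -0.14397836  0.043     ] [ 0.47124339 -0.17098526  0.043     ]
[[ 1.65418532e-04 -9.62373430e-01 -2.71730297e-01  7.56166517e-02]
 [ 9.99999978e-01  1.25066870e-04  1.65816975e-04  2.71794661e-04]
 [-1.25593393e-04 -2.71730319e-01  9.62373430e-01 -1.48489509e-01]
 [ 0.00000000e+00  0.00000000e+00  0.00000000e+00  1.00000000e+00]]
```

View pics/capcrop.png

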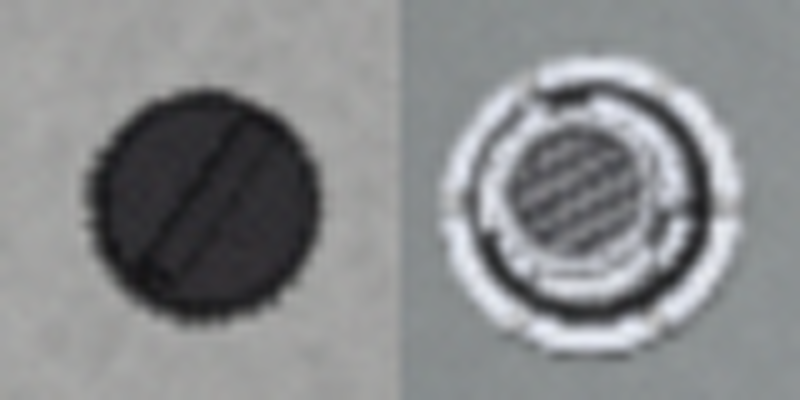

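The left crop is the cap, with its bar running from lower-left to upper-right (world yaw about -36°). The right crop is the neck, with the dark gaps too coarse to use. Next I'll look at the neck with the wrist camera.

```bash
python3 - <<'E'
from h import *
y=2.51; ux=np.array([np.cos(y),np.sin(y),0])
p=np.array([.615,.177,.29])-.04*ux
print(p,delta([.3,.5,.30],yaw()),delta(p,y))
E
```

```text
[0.64728353 0.15338276 0.29      ] (array([-0.0673, -0.0208, -0.0644]), array([-0.,  0., -0.])) (array([-0.5265, -0.1935, -0.0544]), array([-0.    ,  0.    ,  0.2068]))
```

Call:
{"api": "send_rows", "payload": {
  "motion": [-0.03,-0.01,-0.06,0,0,0,-0.527,-0.194,-0.06,0,0,0.207,-0.527,-0.194,-0.06,0,0,0.207,-0.527,-0.194,-0.06,0,0,0.207,-0.527,-0.194,-0.06,0,0,0.207,-0.527,-0.194,-0.06,0,0,0.207,-0.527,-0.194,-0.06,0,0,0.207,-0.527,-0.194,-0.06,0,0,0.207,-0.527,-0.194,-0.06,0,0,0.207,-0.527,-0.194,-0.06,0,0,0.207,-0.527,-0.194,-0.06,0,0,0.207,-0.527,-0.194,-0.06,0,0,0.207]
}}

```text
time_s: 2.25
ee_pos: [0.5887, 0.2101, 0.2923]
orientation: [0.311, 0.951, 0.0, 0.0]
force: [0.3, 1.2, 0.3]
width: 0.999
```

```bash
python3 - <<'E'
from h import *
y=2.51; ux=np.array([np.cos(y),np.sin(y),0])
p=np.array([.615,.177,.29])-.04*ux
print(monitor.read_state()["ee_pos"],yaw(),delta(p,y))
E
```

```text
[0.58873845 0.21011698 0.29230922] 2.5097230673724074 (array([-0.0808, -0.0112,  0.0023]), array([ 0.0004,  0.0002, -0.0003]))
```

Call:
{"api": "send_rows", "payload": {
  "motion": [-0.08,-0.011,0,0,0,0,-0.08,-0.011,0,0,0,0,-0.08,-0.011,0,0,0,0,-0.08,-0.011,0,0,0,0,-0.08,-0.011,0,0,0,0,-0.08,-0.011,0,0,0,0]
}}

```text
time_s: 2.75
ee_pos: [0.645, 0.1567, 0.2922]
orientation: [0.31, 0.951, 0.0, -0.0]
force: [-0.5, -0.1, 0.4]
width: 1.002
```

```bash
python3 - <<'E'
from h import *
import pickle
d=cam("wrist"); pickle.dump(d,open("w1.pkl","wb"))
print(monitor.read_state()["ee_pos"],yaw(),monitor.read_state()["joint_velocities"].round(3))
for q in ["neck_mouth","filler","thread"]:
    r=imaging.pinpoint("wrist",q)[:2];print(q,r)
    if r: print(onz(d,np.array(r[0]["at"])*[640,480],{"neck_mouth":.149,"filler":.131,"thread":.1455}[q]))
cv2.imwrite("pics/w1.png",d["pixels"][:,:,::-1])
E
```

```text
[0.64493712 0.15697844 0.29247095] 2.5113313624468505 [ 0.004 -0.006 -0.001 -0.001 -0.    -0.001]
neck_mouth [{'at': [0.5041, 0.3979], 'confidence': 0.67}, {'at': [0.2959, 0.6231], 'confidence': 0.42}]
[0.61469437 0.17654744 0.149     ]
filler [{'at': [0.5039, 0.3846], 'confidence': 0.72}]
[0.61222344 0.1780749  0.131     ]
thread [{'at': [0.5069, 0.3923], 'confidence': 0.59}]
[0.61417605 0.17867301 0.1455    ]
```

View pics/w1.png

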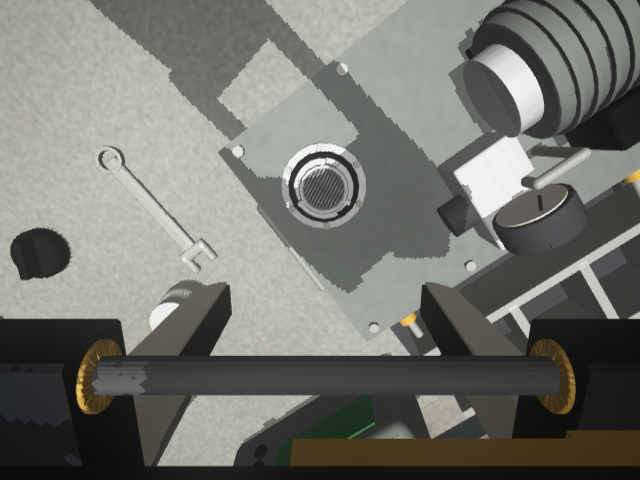

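The wrist view shows the neck at (323,186), unobstructed, with the motor and gauge to its right. I'll go lower for detail.

Call:
{"api": "send_rows", "payload": {
  "motion": [0,-0.03,0.04,0,0,0,0,-0.03,0.09,0,0,0,0,-0.03,0.09,0,0,0,0,-0.03,0.09,0,0,0,0,-0.03,0.09,0,0,0,0,-0.03,0.09,0,0,0]
}}

```text
time_s: 3.45
ee_pos: [0.6288, 0.1322, 0.2045]
orientation: [0.31, 0.951, 0.001, 0.001]
force: [-0.3, 1.0, 1.6]
width: 1.002
```

```bash
python3 - <<'E'
from h import *
import pickle
d=cam("wrist"); pickle.dump(d,open("w2.pkl","wb"))
print(monitor.read_state()["ee_pos"],yaw())
d1=pickle.load(open("w1.pkl","rb")); w=np.array([640,480])
one={"neck_mouth":(.5041,.3979),"filler":(.5039,.3846),"thread":(.5069,.3923)}
for q in one:
    r=imaging.pinpoint("wrist",q)[:2];print(q,r)
    if r: print(onz(d,np.array(r[0]["at"])*w,{"neck_mouth":.149,"filler":.131,"thread":.1455}[q]),tri(d1,w*one[q],d,w*r[0]["at"]))
# ortho-rectify at z=0.1455 around (.614,.177); +-40mm, 600px
c=np.array([.614,.177]);h=.036
W=[[c[0]+h,c[1]+h,.1455],[c[0]+h,c[1]-h,.1455],[c[0]-h,c[1]-h,.1455],[c[0]-h,c[1]+h,.1455]]
M=cv2.getPerspectiveTransform(np.float32([proj(d,np.array(x)) for x in W]),np.float32([[0,0],[599,0],[599,599],[0,599]]))
o=cv2.warpPerspective(d["pixels"],M,(600,600),flags=cv2.INTER_CUBIC)
cv2.imwrite("pics/w2.png",o[:,:,::-1])
E
```

```text
[0.62927943 0.13226319 0.20505131] 2.510482357360142
neck_mouth [{'at': [0.5847, 0.43], 'confidence': 0.73}]
[0.61343656 0.177758   0.149     ] [0.61436619 0.17709212 0.14726493]
filler [{'at': [0.5791, 0.4192], 'confidence': 0.64}, {'at': [0.2453, 0.9127], 'confidence': 0.15}]
[0.61358447 0.177855   0.131     ] [0.61185096 0.1782103  0.13799277]
thread [{'at': [0.5834, 0.4327], 'confidence': 0.59}, {'at': [0.5822, 0.4325], 'confidence': 0.51}]
[0.61456575 0.17697064 0.1455    ] [0.6150152  0.17765983 0.1415139 ]
```

View pics/w2.png

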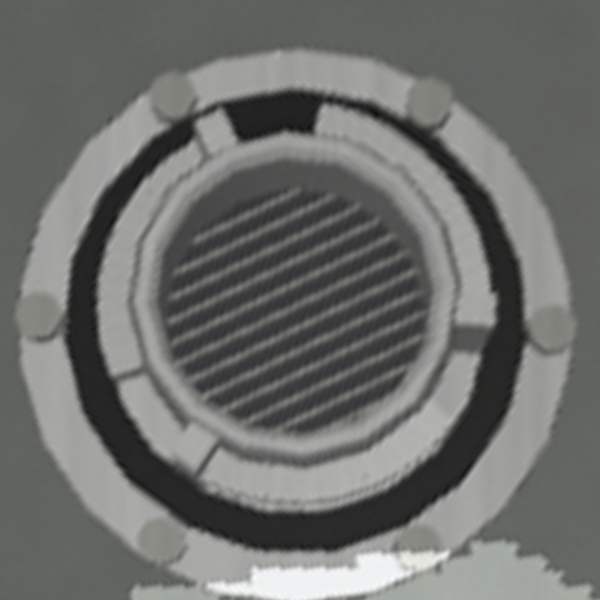

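The rectified view has +x up and -y right, at 8.33 px/mm. The neck centre is near (298,304). One rib spans about -31° to -22° clockwise from +x, and the gap runs from -22° to +6°. The other gaps repeat at 120°, matching the edges at about 98° and 247°. A lug must therefore sit at world yaw 7.7° (mod 120°), with the neck axis near (0.6138, 0.1773). Next is the cap.

```bash
python3 - <<'E'
from h import *
y=2.51; ux=np.array([np.cos(y),np.sin(y),0])
p=np.array([.487,-.157,.16])-.03*ux
print(delta(p,y))
E
```

```text
(array([-0.0858, -0.3172,  0.0438]), array([0.0024, 0.0026, 0.0001]))
```

Call:
{"api": "send_rows", "payload": {
  "motion": [-0.086,-0.317,0,0,0,0,-0.086,-0.317,0,0,0,0,-0.086,-0.317,0,0,0,0,-0.086,-0.317,0,0,0,0,-0.086,-0.317,0,0,0,0,-0.086,-0.317,0,0,0,0,-0.086,-0.317,0,0,0,0,-0.086,-0.317,0,0,0,0,-0.086,-0.317,0.02,0,0,0,-0.086,-0.317,0.044,0,0,0,-0.086,-0.317,0.044,0,0,0,-0.086,-0.317,0.044,0,0,0]
}}

```text
time_s: 4.65
ee_pos: [0.5094, -0.1748, 0.1577]
orientation: [0.311, 0.95, 0.0, -0.001]
force: [1.1, 0.2, 0.3]
width: 1.001
```

```bash
python3 - <<'E'
from h import *
import pickle
d=cam("wrist"); pickle.dump(d,open("w3.pkl","wb"))
s=monitor.read_state();print(s["ee_pos"],yaw(),s["joint_velocities"].round(3))
r=imaging.pinpoint("wrist","cap")[:2];print(r)
if r: print(onz(d,np.array(r[0]["at"])*[640,480],0))
c=np.array([.487,-.157]);h=.04;z=.043
W=[[c[0]+h,c[1]+h,z],[c[0]+h,c[1]-h,z],[c[0]-h,c[1]-h,z],[c[0]-h,c[1]+h,z]]
M=cv2.getPerspectiveTransform(np.float32([proj(d,np.array(x)) for x in W]),np.float32([[0,0],[599,0],[599,599],[0,599]]))
o=cv2.warpPerspective(d["pixels"],M,(600,600),flags=cv2.INTER_CUBIC)
o=np.clip(o.astype(float)*2.5,0,255).astype(np.uint8)
cv2.imwrite("pics/w3.png",o[:,:,::-1])
E
```

```text
[ 0.51035179 -0.17489826  0.15903344] 2.5101826277461754 [ 0.009 -0.012 -0.024  0.    -0.002 -0.001]
[{'at': [0.507, 0.4096], 'confidence': 0.94}]
[ 0.48500025 -0.15763815  0.        ]
```

View pics/w3.png

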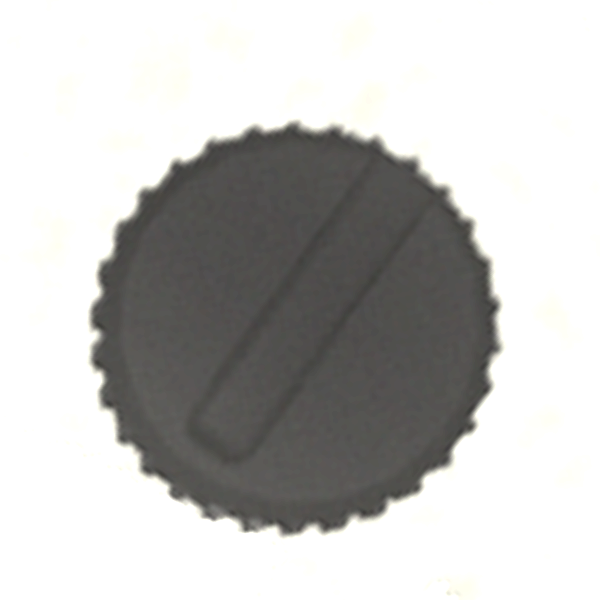

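The rectified cap image (7.5 px/mm) shows the bar axis at 35.8° clockwise from +x, so yaw is about 2.517 rad, with the bar centre near (312,310). I'll refine the cap centre by matching its silhouette.

```bash
python3 - <<'E'
from h import *
import pickle
from scipy.optimize import minimize
def mask(d,c,r,zs):
    a=np.linspace(0,2*np.pi,90); P=np.array([proj(d,np.array([c[0]+r*np.cos(t),c[1]+r*np.sin(t),z])) for z in zs for t in a])
    m=np.zeros((480*4,640*4),np.uint8); cv2.fillConvexPoly(m,np.round(cv2.convexHull(np.float32(P))*4).astype(int),1); return m
for f in ["w3.pkl","w1.pkl"]:
    d=pickle.load(open(f,"rb")); g=cv2.resize(d["pixels"].max(2),None,fx=4,fy=4,interpolation=cv2.INTER_CUBIC)
    roi=cv2.dilate(mask(d,[.486,-.158],.033,[0,.045]),None)
    dark=((g<(75))&(roi>0)).astype(np.uint8)
    n,l,st,_=cv2.connectedComponentsWithStats(dark); dark=(l==1+np.argmax(st[1:,4])).astype(np.uint8)
    def bar(c):
        a=np.radians(144.2);P=np.array([proj(d,np.array([c[0]+i*.023*np.cos(a)-j*.005*np.sin(a),c[1]+i*.023*np.sin(a)+j*.005*np.cos(a),z])) for i in(-1,1) for j in(-1,1) for z in (.023,.043)])
        m=np.zeros_like(dark);cv2.fillConvexPoly(m,np.round(cv2.convexHull(np.float32(P))*4).astype(int),1);return m
    F=lambda p:float(np.sum((mask(d,p[:2]/1e3,p[2]/1e3,[0,.023])|bar(p[:2]/1e3))!=dark))
    r=minimize(F,[486,-158,28.7],method="Nelder-Mead",options=dict(initial_simplex=[[484,-158,28.7],[488,-156,28.7],[487,-160,28.7],[486,-158,29.5]]))
    print(f,r.x,r.fun,dark.sum(),g[roi>0].min())
E
```

```text
w3.pkl [ 486.4588853  -158.44104494   28.73391413] 1925.0 70724 24
w1.pkl [ 487.67823607 -156.72515014   27.35216033] 1975.0 37466 26
```

```bash
python3 - <<'E'
from h import *
print(delta([.4865,-.1584,.0425],2.515), monitor.read_state()["ee_pos"])
E
```

```text
(array([ 0.0297, -0.0011,  0.1172]), array([ 0.0004,  0.0018, -0.0044])) [ 0.51096526 -0.17495381  0.15979438]
```

Call:
{"api": "send_rows", "payload": {
  "motion": [0.0297,-0.0011,0.04,0,0,-0.004,0.0297,-0.0011,0.08,0,0,-0.004,0.0297,-0.0011,0.1,0,0,-0.004,0.0297,-0.0011,0.1,0,0,-0.004,0.0297,-0.0011,0.1,0,0,-0.004,0.0297,-0.0011,0.1,0,0,-0.004,0.0297,-0.0011,0.1,0,0,-0.004,0.0297,-0.0011,0.1,0,0,-0.004]
}}

```text
time_s: 5.42
ee_pos: [0.4875, -0.1593, 0.0608]
orientation: [0.309, 0.951, -0.0, 0.002]
force: [-0.0, 0.4, -0.3]
width: 0.995
```

```bash
python3 - <<'E'
from h import *
for i in range(3):
    imaging.snapshot("wrist"); print(delta([.4865,-.1584,.0425],2.515), monitor.read_state()["ee_pos"])
E
```

```text
(array([0.001 , 0.0002, 0.0178]), array([ 0.0008,  0.0036, -0.0012])) [ 0.4871048  -0.15912448  0.06029731]
(array([0.0005, 0.0003, 0.0173]), array([ 0.0006,  0.0028, -0.0012])) [ 0.48668328 -0.15896315  0.05976208]
(array([0.0001, 0.0004, 0.0168]), array([ 0.0004,  0.002 , -0.0013])) [ 0.4863109  -0.15881362  0.05930811]
```

Call:
{"api": "send_rows", "payload": {
  "motion": [0.0,0.0003,0.016,0,0,0,0.0,0.0003,0.016,0,0,0,0.0,0.0003,0.016,0,0,0,0.0,0.0003,0.016,0,0,0,0.0,0.0003,0.016,0,0,0,0.0,0.0003,0.016,0,0,0]
}}

```text
time_s: 6.07
ee_pos: [0.486, -0.1583, 0.0427]
orientation: [0.309, 0.951, -0.0, 0.0]
force: [-0.4, -0.3, 1.0]
width: 1.0
```

```bash
python3 - <<'E'
from h import *
for i in range(2):
    imaging.snapshot("wrist"); s=monitor.read_state();print(delta([.4865,-.1584,.0425],2.515), s["ee_pos"],s["force"])
E
```

```text
(array([-0.0005,  0.0003,  0.0001]), array([ 0.0002,  0.0008, -0.0012])) [ 0.48595393 -0.15831903  0.04262389] [1.24767555 0.11680212 0.24219152]
(array([-0.0006,  0.0003,  0.    ]), array([ 0.0001,  0.0007, -0.0012])) [ 0.48587153 -0.15828884  0.04250097] [-0.82232967  0.30047268  0.42087931]
```

Call:
{"api": "send_rows", "payload": {
  "motion": [0,0,0,0,0,0,0,0,0,0,0,0,0,0,0,0,0,0,0,0,0,0,0,0,0,0,0,0,0,0,0,0,0,0,0,0,0,0,0,0,0,0,0,0,0,0,0,0,0,0,0,0,0,0,0,0,0,0,0,0],
  "grip": 1,
  "newtons": 40
}}

```text
time_s: 7.0
ee_pos: [0.4856, -0.1581, 0.042]
orientation: [0.309, 0.951, 0.0, -0.0]
force: [-0.3, -0.1, -0.7]
width: 0.33
```

```bash
python3 - <<'E'
from h import *
s=monitor.read_state();print(s["ee_pos"],yaw(),s["width"],s["force"],s["ft_torque"])
E
```

```text
[ 0.48557973 -0.15813541  0.04204607] 2.5138085151338356 0.3302363493500406 [-0.29549409 -0.0555552  -0.73608349] [-0.04962599 -0.07120371  0.01621274]
```

Call:
{"api": "send_rows", "payload": {
  "motion": [0,0,0,0,0,0,0,0,0,0,0,0,0,0,0,0,0,0,0,0,0,0,0,0,0,0,0,0,0,0,0,0,0,0,0,0,0,0,0,0,0,0,0,0,0,0,0,0]
}}

```text
time_s: 7.67
ee_pos: [0.4856, -0.1582, 0.042]
orientation: [0.309, 0.951, -0.0, -0.0]
force: [-0.1, -0.1, 0.8]
width: 0.108
```

```bash
python3 - <<'E'
from h import *
s=monitor.read_state();print(s["ee_pos"],yaw(),s["width"],s["force"],s["ft_torque"])
E
```

```text
[ 0.48557217 -0.15816002  0.04203122] 2.5137948617922357 0.10778528027632557 [-0.05546004 -0.14653359  0.77229567] [-0.04935846  0.05396467 -0.00478476]
```

Call:
{"api": "send_rows", "payload": {
  "motion": [0,0,-0.02,0,0,0,0,0,-0.06,0,0,0,0,0,-0.1,0,0,0,0,0,-0.14,0,0,0,0,0,-0.18,0,0,0,0,0,-0.2,0,0,0,0,0,-0.2,0,0,0,0,0,-0.2,0,0,0]
}}

```text
time_s: 8.33
ee_pos: [0.4864, -0.1585, 0.2433]
orientation: [0.309, 0.951, -0.0, 0.002]
force: [-0.4, 0.7, -2.3]
width: 0.105
```

```bash
python3 - <<'E'
from h import *
s=monitor.read_state();print(s["ee_pos"],yaw(),s["width"],s["force"],s["ft_torque"])
print(delta([.6131,.1777,.22],2.2288))
E
```

```text
[ 0.48635783 -0.15845567  0.24331419] 2.513805033739378 0.10543348459503123 [-0.39060253  0.69284645 -2.29593073] [-0.03600259  0.00953888  0.05417918]
(array([0.0949, 0.3465, 0.0233]), array([0.0011, 0.0029, 0.285 ]))
```

Call:
{"api": "send_rows", "payload": {
  "motion": [0.095,0.346,0,0,0,0.285,0.095,0.346,0,0,0,0.285,0.095,0.346,0,0,0,0.285,0.095,0.346,0,0,0,0.285,0.095,0.346,0,0,0,0.285,0.095,0.346,0,0,0,0.285,0.095,0.346,0,0,0,0.285,0.095,0.346,0,0,0,0.285,0.095,0.346,0,0,0,0.285,0.095,0.346,0,0,0,0.285,0.095,0.346,0,0,0,0.285,0.095,0.346,0,0,0,0.285]
}}

```text
time_s: 9.33
ee_pos: [0.6108, 0.1773, 0.2393]
orientation: [0.44, 0.898, -0.002, -0.002]
force: [0.5, -0.3, -0.9]
width: 0.101
```

Call:
{"api": "send_rows", "payload": {
  "motion": [0,0,0,0,0,0,0,0,0,0,0,0,0,0,0,0,0,0,0,0,0,0,0,0]
}}

```text
time_s: 9.67
ee_pos: [0.612, 0.1767, 0.2423]
orientation: [0.441, 0.897, 0.0, 0.0]
force: [-0.2, 0.1, -1.5]
width: 0.103
```

```bash
python3 - <<'E'
from h import *
d=cam("wrist")
s=monitor.read_state();print(s["ee_pos"],yaw(),s["width"],s["force"],s["ft_torque"],s["joint_pos"].round(2))
print(delta([.6131,.1777,.20],2.2288))
o=d["pixels"].copy(); o=cv2.resize(o[120:420,170:470],None,fx=2,fy=2)
cv2.imwrite("pics/w4.png",np.clip(o[:,:,::-1]*1.5,0,255))
E
```

```text
[0.61200854 0.17689297 0.24239622] 2.227644741115024 0.10335781549422061 [ 0.59928409  0.73771203 -0.67316991] [-0.00077814  0.04581075  0.04977623] [ 0.2   0.23  1.37 -0.    1.55 -0.46]
(array([-0.    ,  0.0013,  0.0424]), array([ 0.0005,  0.0003, -0.0012]))[ WARN:0@1.488] global loadsave.cpp:1063 imwrite_ Unsupported depth image for selected encoder is fallbacked to CV_8U.
```

View pics/w4.png

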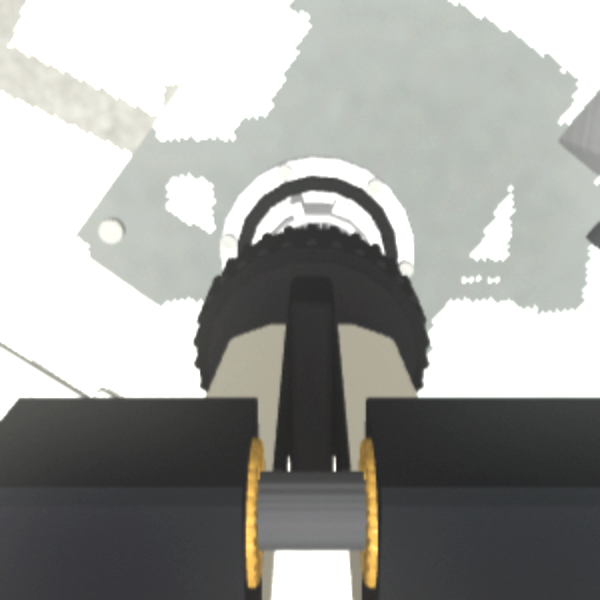

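The cap is held level above the neck. I'm lowering it to just above the mouth.

Call:
{"api": "send_rows", "payload": {
  "motion": [0,0.0013,0.02,0,0,0,0,0.0013,0.044,0,0,0,0,0.0013,0.044,0,0,0,0,0.0013,0.044,0,0,0,0,0.0013,0.044,0,0,0,0,0.0013,0.044,0,0,0,0,0.0013,0.044,0,0,0,0,0.0013,0.044,0,0,0,0,0.0013,0.044,0,0,0]
}}

```text
time_s: 10.47
ee_pos: [0.6134, 0.1786, 0.199]
orientation: [0.441, 0.898, 0.0, 0.001]
force: [0.2, -0.1, -0.6]
width: 0.105
```

```bash
python3 - <<'E'
from h import *
for i in range(4): imaging.snapshot("wrist")
s=monitor.read_state();print(s["ee_pos"],yaw(),s["force"],s["ft_torque"])
print(delta([.6131,.1777,.190],2.2288))
E
```

```text
[0.61299224 0.17849286 0.19817758] 2.228826456711692 [ 0.44980768 -0.75516358 -0.82372589] [-0.0034994  0.0255408  0.0163505]
(array([-0.0007, -0.0004,  0.0082]), array([0.0001, 0.0001, 0.    ]))
```

Call:
{"api": "send_rows", "payload": {
  "motion": [-0.0007,-0.0004,0.003,0,0,0,-0.0007,-0.0004,0.006,0,0,0,-0.0007,-0.0004,0.008,0,0,0,-0.0007,-0.0004,0.01,0,0,0,-0.0007,-0.0004,0.012,0,0,0,-0.0007,-0.0004,0.012,0,0,0,-0.0007,-0.0004,0.012,0,0,0,-0.0007,-0.0004,0.012,0,0,0]
}}

```text
time_s: 11.33
ee_pos: [0.6131, 0.1777, 0.1861]
orientation: [0.441, 0.898, 0.0, 0.0]
force: [0.0, 1.0, -0.8]
width: 0.104
```

```bash
python3 - <<'E'
from h import *
for i in range(2):
    imaging.snapshot("wrist")
    s=monitor.read_state();print(s["ee_pos"],yaw(),s["force"],s["ft_torque"])
print(delta([.6131,.1777,.180],2.2288))
E
```

```text
[0.61316399 0.17771335 0.18623378] 2.228846747736725 [-0.67479738 -0.58101646 -1.790501  ] [-0.05647923 -0.00893022 -0.00473743]
[0.61321367 0.17772317 0.18627369] 2.2287942668758136 [-0.05136119  0.76869659 -1.72221831] [-0.05018572  0.04482751  0.02058668]
(array([ 0.0001, -0.0001,  0.0063]), array([ 0.0004,  0.0002, -0.    ]))
```

Call:
{"api": "send_rows", "payload": {
  "motion": [0,0,0.001,0,0,0,0,0,0.002,0,0,0,0,0,0.003,0,0,0,0,0,0.004,0,0,0,0,0,0.0045,0,0,0,0,0,0.0045,0,0,0,0,0,0.0045,0,0,0,0,0,0.0045,0,0,0]
}}

```text
time_s: 12.1
ee_pos: [0.6134, 0.1777, 0.1825]
orientation: [0.441, 0.898, 0.0, 0.0]
force: [-1.8, 0.2, 5.4]
width: 0.101
```

```bash
python3 - <<'E'
from h import *
for i in range(3):
    imaging.snapshot("wrist")
    s=monitor.read_state();print(s["ee_pos"],yaw(),s["force"],s["ft_torque"])
E
```

```text
[0.61335332 0.17772423 0.18245816] 2.2287515758425718 [-2.72498566 -0.77649148  5.80849009] [-0.14750634  0.49671997  0.02945201]
[0.61337041 0.17773251 0.18249295] 2.2287637704135363 [-2.16196116 -0.36647563  5.01691219] [-0.12221989  0.46277695  0.00230331]
[0.61335267 0.17774848 0.18245779] 2.2288077386466267 [-2.47530435  0.02722304  5.9994828 ] [-0.06816684  0.40814394 -0.05025054]
```

It is blocked at TCP z 0.1825, where a cap riding mid-thread was predicted (0.1827). So the bar is the other way round, and the lugs need another 60°. I'm lifting clear and turning without contact.

Call:
{"api": "send_rows", "payload": {
  "motion": [0,0,-0.01,0,0,0,0,0,-0.018,0,0,0,0,0,-0.018,0,0,-0.1,0,0,-0.018,0,0,-1.047,0,0,-0.018,0,0,-1.047,0,0,-0.018,0,0,-1.047,0,0,-0.018,0,0,-1.047,0,0,-0.018,0,0,-1.047,0,0,-0.018,0,0,-1.047,0,0,-0.018,0,0,-1.047,0,0,-0.018,0,0,-1.047,0,0,-0.018,0,0,-1.047]
}}

```text
time_s: 13.25
ee_pos: [0.6133, 0.1777, 0.2002]
orientation: [-0.069, 0.998, 0.0, 0.0]
force: [0.2, -0.1, -1.8]
width: 0.1
```

```bash
python3 - <<'E'
from h import *
for i in range(5): d=cam("wrist")
s=monitor.read_state();print(s["ee_pos"],yaw(),s["force"],s["ft_torque"],s["joint_pos"].round(2))
print(delta([.6124,.1769,.188],np.radians(187.7)))
E
```

```text
[0.61313491 0.17771606 0.1997606 ] -3.0092657674175713 [ 0.83501655 -1.55728401 -1.11434488] [ 0.02107388 -0.00263102  0.00190298] [ 0.2   0.25  1.42  0.    1.47 -1.5 ]
(array([ 0.0008, -0.0007,  0.0118]), array([ 0.    ,  0.0002, -0.0021]))
```

Call:
{"api": "send_rows", "payload": {
  "motion": [0.0008,-0.0007,0.005,0,0,-0.002,0.0008,-0.0007,0.01,0,0,-0.002,0.0008,-0.0007,0.013,0,0,-0.002,0.0008,-0.0007,0.014,0,0,-0.002,0.0008,-0.0007,0.015,0,0,-0.002,0.0008,-0.0007,0.016,0,0,-0.002,0.0008,-0.0007,0.017,0,0,-0.002,0.0008,-0.0007,0.018,0,0,-0.002,0.0008,-0.0007,0.018,0,0,-0.002,0.0008,-0.0007,0.018,0,0,-0.002]
}}

```text
time_s: 14.33
ee_pos: [0.6124, 0.1769, 0.1816]
orientation: [-0.068, 0.998, 0.0, 0.0]
force: [0.2, 0.4, -1.8]
width: 0.105
```

```bash
python3 - <<'E'
from h import *
for i in range(3):
    imaging.snapshot("wrist")
    s=monitor.read_state();print(s["ee_pos"],yaw(),s["force"],s["ft_torque"])
E
```

```text
[0.61240993 0.17688324 0.18164659] -3.0054172818313334 [ 0.55484661 -0.77822683 -0.46560173] [ 0.0133257  -0.00843247 -0.07859316]
[0.61242612 0.17688626 0.18166592] -3.005368280598591 [ 0.21378433 -0.29492283 -1.19205588] [0.0242525  0.00422574 0.01257528]
[0.61242861 0.17689409 0.18167484] -3.0054147926401233 [ 0.05484371  0.65211662 -0.71095155] [0.03447549 0.04891586 0.04144415]
```

No contact, and it is lower than any thread start would allow, so the lugs are in the gaps. I'm continuing down to the seal.

Call:
{"api": "send_rows", "payload": {
  "motion": [0,0,0.001,0,0,0,0,0,0.002,0,0,0,0,0,0.003,0,0,0,0,0,0.004,0,0,0,0,0,0.0048,0,0,0,0,0,0.0048,0,0,0,0,0,0.0048,0,0,0]
}}

```text
time_s: 15.07
ee_pos: [0.6124, 0.1769, 0.177]
orientation: [-0.068, 0.998, 0.0, 0.0]
force: [-0.2, 0.9, 0.4]
width: 0.098
```

```bash
python3 - <<'E'
from h import *
for i in range(3):
    imaging.snapshot("wrist")
    s=monitor.read_state();print(s["ee_pos"],yaw(),s["force"],s["ft_torque"])
E
```

```text
[0.61245021 0.17690449 0.17702762] -3.0053645443597214 [-1.14990994  0.12347674  0.29076235] [0.03742989 0.16583241 0.00337489]
[0.61245396 0.17688883 0.17697661] -3.0054085396200225 [-0.72480802 -0.03715041  0.75012462] [ 0.03121605  0.10484405 -0.0040807 ]
[0.61245184 0.17687411 0.1769548 ] -3.005432970150943 [-0.34983981 -0.09087594  1.2298494 ] [ 0.04196246  0.14711125 -0.00649624]
```

The cap rests on the seal at gap height (0.177). Now I'm turning clockwise about the cap axis, starting with the free stretch of 44°.

Call:
{"api": "send_rows", "payload": {
  "motion": [0,0.0001,0,0,0,0.087,0,0.00015,0,0,0,0.175,0,0.0002,0,0,0,0.262,-0.0001,0.0003,0,0,0,0.349,-0.0001,0.0004,0,0,0,0.436,-0.0001,0.0004,0,0,0,0.524,-0.0002,0.0005,0,0,0,0.61,-0.0002,0.0006,0,0,0,0.7,-0.00025,0.0006,0,0,0,0.77,-0.00025,0.0006,0,0,0,0.77,-0.00025,0.0006,0,0,0,0.77]
}}

```text
time_s: 16.13
ee_pos: [0.6126, 0.1775, 0.1768]
orientation: [0.311, 0.951, 0.0, 0.0]
force: [-0.5, 0.8, 0.8]
width: 0.104
```

```bash
python3 - <<'E'
from h import *
for i in range(3):
    imaging.snapshot("wrist")
    s=monitor.read_state();print(s["ee_pos"],np.degrees(yaw()),s["force"],s["ft_torque"])
E
```

```text
[0.61259777 0.17753222 0.176798  ] 143.83588161886487 [-0.22897896 -0.58326778 -0.13479059] [ 0.05621342 -0.04169787 -0.04009007]
[0.6126183  0.17752007 0.17679163] 143.8187625995087 [ 0.82217898 -0.25602339  0.63628836] [ 0.06699471 -0.03966594  0.00382773]
[0.61260677 0.17753408 0.17678593] 143.79426429265726 [ 0.33164498  0.57706545 -0.08077793] [ 0.05588623 -0.06704014  0.06232539]
```

Call:
{"api": "send_rows", "payload": {
  "motion": [0,0.0001,0.0003,0,0,0.07,0,0.0001,0.0005,0,0,0.14,0,0.0002,0.0008,0,0,0.21,0,0.0002,0.001,0,0,0.28,0,0.0003,0.0012,0,0,0.35,0,0.0003,0.0012,0,0,0.35,0,0.0003,0.0012,0,0,0.35]
}}

```text
time_s: 16.87
ee_pos: [0.6129, 0.1778, 0.1758]
orientation: [0.471, 0.882, 0.0, 0.0]
force: [0.5, 0.3, 1.9]
width: 0.105
```

```bash
cat > r.py <<'E'
from h import *
for i in range(3):
    imaging.snapshot("wrist")
    s=monitor.read_state();print(s["ee_pos"].round(5),np.degrees(yaw()).round(2),s["force"].round(2),s["ft_torque"].round(3),s["width"].round(3),round(s["time_s"],2))
E
python3 r.py
```

```text
Traceback (most recent call last):
  File "r.py", line 4, in <module>
    s=monitor.read_state();print(s["ee_pos"].round(5),np.degrees(yaw()).round(2),s["force"].round(2),s["ft_torque"].round(3),s["width"].round(3),round(s["time_s"],2))
                                                                                                                             ^^^^^^^^^^^^^^^^
AttributeError: 'float' object has no attribute 'round'
```

Call:
{"api": "send_rows", "payload": {
  "motion": [0,0,0.0002,0,0,0.05,0,0.0001,0.0003,0,0,0.1,0,0.0001,0.0005,0,0,0.15,0,0.0002,0.0006,0,0,0.2,0,0.0002,0.0008,0,0,0.26,0,0.0002,0.0008,0,0,0.26,0,0.0002,0.0008,0,0,0.26]
}}

```text
time_s: 17.5
ee_pos: [0.6131, 0.1779, 0.1751]
orientation: [0.581, 0.814, 0.0, 0.0]
force: [-0.6, 0.5, 2.7]
width: 0.112
```

```bash
sed -i 's/s\["width"\].round(3)/s["width"]/' r.py; python3 r.py
```

```text
[0.61311 0.1779  0.17511] 108.92 [0.85 0.53 2.34] [ 0.075  0.045 -0.089] 0.10184036727950753 17.55
[0.61307 0.17792 0.17505] 108.89 [0.88 1.04 3.1 ] [ 0.062  0.051 -0.026] 0.11097899327117161 17.6
[0.61307 0.17794 0.17505] 108.86 [0.75 0.22 3.23] [ 0.057 -0.026 -0.038] 0.10280439101855914 17.65
```

Call:
{"api": "send_rows", "payload": {
  "motion": [0,0,0.0001,0,0,0.03,0,0.0001,0.0003,0,0,0.07,0,0.0001,0.0003,0,0,0.07,0,0.0001,0.0003,0,0,0.07]
}}

```text
time_s: 17.98
ee_pos: [0.6132, 0.1779, 0.1748]
orientation: [0.61, 0.793, 0.0, 0.0]
force: [0.4, 0.2, 4.3]
width: 0.102
```

```bash
python3 r.py
```

```text
[0.61317 0.17789 0.17477] 104.84 [0.03 0.63 3.98] [0.004 0.034 0.004] 0.10302649273167391 18.03
[0.61315 0.17792 0.17472] 104.82 [0.4  0.39 5.01] [ 0.011 -0.039 -0.032] 0.1028372329252894 18.08
[0.61314 0.17792 0.17473] 104.8 [-0.91  0.82  4.7 ] [-0.023  0.019 -0.032] 0.10554576608178767 18.13
```

Call:
{"api": "send_rows", "payload": {
  "motion": [0,0,0.0001,0,0,0.02,0,0,0.0001,0,0,0.04,0,0,0.0001,0,0,0.04,0,0,0.0001,0,0,0.04]
}}

```text
time_s: 18.47
ee_pos: [0.6131, 0.1779, 0.1745]
orientation: [0.627, 0.779, 0.0, 0.0]
force: [0.0, 0.1, 5.2]
width: 0.105
```

```bash
python3 r.py
```

```text
[0.61316 0.1779  0.1746 ] 102.39 [0.33 0.31 4.71] [ 0.011  0.017 -0.03 ] 0.10427410617877306 18.52
[0.61314 0.17788 0.17456] 102.4 [0.33 0.14 5.7 ] [0.025 0.04  0.026] 0.10287077263110418 18.57
[0.61316 0.17789 0.1746 ] 102.4 [ 0.69 -0.32  4.21] [-0.033  0.035  0.052] 0.1034836585561434 18.62
```

Call:
{"api": "send_rows", "payload": {
  "motion": [0,0,0.0001,0,0,0.02,0,0,0.0001,0,0,0.04,0,0,0.0001,0,0,0.04,0,0,0.0001,0,0,0.04]
}}

```text
time_s: 18.95
ee_pos: [0.6133, 0.1781, 0.1746]
orientation: [0.642, 0.767, 0.0, 0.0]
force: [0.7, 0.1, 4.1]
width: 0.099
```

```bash
python3 r.py
```

```text
[0.6133  0.17809 0.17459] 100.13 [0.66 0.68 5.46] [ 0.109 -0.13   0.29 ] 0.10212961904925973 19.0
[0.61328 0.17811 0.17458] 100.13 [1.27 0.58 5.39] [ 0.138 -0.106  0.206] 0.10206724762037989 19.05
[0.61329 0.17808 0.17456] 100.13 [1.52 0.58 5.28] [ 0.076 -0.14   0.172] 0.10258046079654934 19.1
```

Call:
{"api": "send_rows", "payload": {
  "motion": [0,0,0,0,0,0.012,0,0,0,0,0,0.012,0,0,0,0,0,0.012]
}}

```text
time_s: 19.35
ee_pos: [0.6133, 0.1782, 0.1746]
orientation: [0.646, 0.763, 0.0, 0.0]
force: [0.7, 0.9, 5.5]
width: 0.104
```

```bash
python3 r.py
```

```text
[0.61333 0.17816 0.17457] 99.47 [1.37 1.5  5.04] [ 0.202 -0.283  0.297] 0.10415035361511017 19.4
[0.61333 0.17816 0.17458] 99.47 [0.47 2.41 5.23] [ 0.196 -0.198  0.309] 0.1032724776240975 19.45
[0.61333 0.17815 0.1746 ] 99.47 [0.72 2.07 5.18] [ 0.191 -0.223  0.315] 0.1055097150567557 19.5
```

Torque rises sharply at 88° of turn with the edge about 1.6 mm above the filler, so it is at the stop. I'll add a last touch, then relieve the downward push and release.

Call:
{"api": "send_rows", "payload": {
  "motion": [0,0,0,0,0,0.008,0,0,0,0,0,0.008,0,0,-0.0005,0,0,0.008,0,0,-0.0005,0,0,0.008]
}}

```text
time_s: 19.83
ee_pos: [0.6133, 0.1782, 0.1747]
orientation: [0.649, 0.76, 0.0, 0.0]
force: [4.2, 1.8, 2.4]
width: 0.103
```

```bash
python3 r.py
```

```text
[0.61331 0.17814 0.17472] 99.01 [3.95 2.94 2.19] [ 0.408 -0.702  0.316] 0.10470341187949071 19.88
[0.61327 0.17815 0.1747 ] 99.01 [4.84 2.96 3.44] [ 0.374 -0.771  0.4  ] 0.10388801759998233 19.93
[0.61329 0.17813 0.17472] 99.0 [3.7  2.07 2.29] [ 0.475 -0.788  0.337] 0.10395984133624103 19.98
```

Call:
{"api": "send_rows", "payload": {
  "motion": [0,0,0,0,0,0,0,0,0,0,0,0,0,0,0,0,0,0,0,0,0,0,0,0,0,0,0,0,0,0,0,0,0,0,0,0,0,0,0,0,0,0,0,0,0,0,0,0,0,0,0,0,0,0,0,0,0,0,0,0],
  "grip": 0.5
}}

```text
time_s: 20.82
ee_pos: [0.613, 0.1779, 0.1748]
orientation: [0.649, 0.76, -0.0, 0.0]
force: [-0.5, -0.3, -0.9]
width: 0.502
```

```bash
python3 r.py
```

```text
[0.61298 0.17789 0.17478] 99.0 [0.44 1.03 1.01] [-0.03   0.074 -0.014] 0.49747095165222105 20.87
[0.61297 0.17791 0.17476] 99.0 [-0.47 -0.54 -0.26] [-0.093  0.099 -0.016] 0.5003312566540827 20.92
[0.61297 0.17792 0.17477] 99.0 [0.68 0.05 0.59] [-0.037  0.041  0.013] 0.49995001657552685 20.97
```

Call:
{"api": "send_rows", "payload": {
  "motion": [0,0,-0.02,0,0,0,0,0,-0.04,0,0,0,0,0,-0.07,0,0,0,0,0,-0.1,0,0,0,-0.05,0,-0.1,0,0,0,-0.05,0,-0.1,0,0,0,-0.05,0,-0.1,0,0,0,-0.05,0,-0.1,0,0,0,-0.05,0,-0.1,0,0,0,-0.05,0,-0.1,0,0,0]
}}

```text
time_s: 21.8
ee_pos: [0.6202, 0.1294, 0.2738]
orientation: [0.649, 0.761, -0.0, -0.001]
force: [-0.4, 1.0, -0.5]
width: 0.501
```

```bash
python3 r.py; python3 - <<'E'
from h import *
d=cam("wrist");a=cam("scene")
r=imaging.pinpoint("wrist","cap")[:1];print(r)
c=np.array([.6135,.1772]);h=.04;z=.175
W=[[c[0]+h,c[1]+h,z],[c[0]+h,c[1]-h,z],[c[0]-h,c[1]-h,z],[c[0]-h,c[1]+h,z]]
M=cv2.getPerspectiveTransform(np.float32([proj(d,np.array(x)) for x in W]),np.float32([[0,0],[399,0],[399,399],[0,399]]))
o=cv2.warpPerspective(d["pixels"],M,(400,400),flags=cv2.INTER_CUBIC)
s=cv2.resize(a["pixels"][270:370,340:440],(400,400),interpolation=cv2.INTER_CUBIC)
cv2.imwrite("pics/f.png",np.clip(np.hstack([o,s])[:,:,::-1]*1.4,0,255).astype(np.uint8))
E
```

```text
[0.62028 0.1295  0.27389] 99.06 [0.13 0.12 0.2 ] [-0.141  0.05   0.016] 0.500266562756384 21.85
[0.62039 0.12942 0.27407] 99.06 [ 0.14  0.5  -0.16] [-0.042  0.054 -0.033] 0.5014321976740806 21.9
[0.6205  0.12932 0.27426] 99.05 [0.5  0.22 0.23] [-0.04   0.089 -0.012] 0.5036990869218239 21.95
[{'at': [0.5094, 0.3677], 'confidence': 0.78}]
```

View pics/f.png

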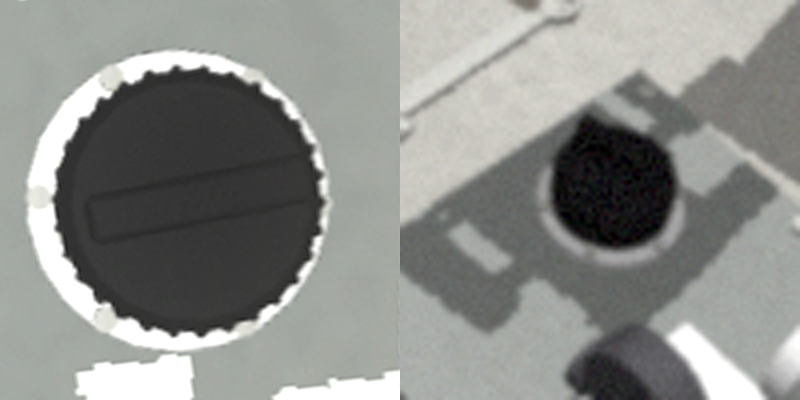

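The close views show the cap level and seated centrally on the flange. Its bar is at about 101.7° yaw, matching the stop angle predicted from the neck geometry (about 101.7°). I'm handing in.

```bash
python3 -c "
from station import job_done
print(job_done())"
```

```text
the job is handed in; nothing more can be done
None
```

The filler cap is back on the neck, screwed down to its stop and released. I handed the job in at about 22 s of the 64 s allowed.

- **First try:** The cap's bar looks the same either way round, so I had to guess which way the lugs faced. It rode on the threads at about 6 N, 60° off. I lifted it clear, turned it 60° without contact and set it down again. It then dropped freely to the seal.
- **Screwing home:** I turned it clockwise about 88°. The torque stayed near zero until the stop, and I finished at 0.3–0.4 N m, under the 0.5 N m limit. The highest vertical force I read was about 6 N.
- **Last checks:** The skirt edge ended about 1.6–1.7 mm above the filler flange, against 1.5 mm (up to 0.4 mm higher) for fully home. The bar sat at about 101.7°, which matches the stop angle I worked out from the neck. The gripper was clear above the cap and the force readings were back to noise.

No check failed, apart from that first set-down. I did not re-check the bystanders individually, but felt no unexpected contact. The skirt height comes from the arm's own readings, not from a camera measurement.

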